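# Make up two reagent kits

### The job

Make up two reagent kits from the vials standing on the bench. The black tray gets the large pink-capped vial and the small blue-capped vial; the yellow tray gets the large blue-capped vial and the small pink-capped vial. In each tray stand the large vial upright in the square pocket and the small vial upright in the round pocket, resting on the pocket floor, and leave the large white-capped and the small green-capped vial standing where they are.

Things in the scene. Friction and masses are not known exactly. Their poses are not given: they have to be found in the camera images.
- black_tray: black kit tray, a slab 84 (x) x 130 (y) x 12 mm high, fixed to the worktop where it stands (place and yaw vary). Origin: centre of its underside, z up. In its top are two pockets with flat floors 3 mm above the worktop (9 mm deep), lined in grey: a square one, 56 x 56 mm, centred at x = +6, y = -30 mm in the tray's frame, and a round one, 42 mm in diameter, centred at x = +6, y = +35 mm. A white label strip runs along its -x edge
- yellow_tray: yellow kit tray, a slab 84 (x) x 130 (y) x 12 mm high, fixed to the worktop where it stands (place and yaw vary). Origin: centre of its underside, z up. In its top are two pockets with flat floors 3 mm above the worktop (9 mm deep), lined in grey: a square one, 56 x 56 mm, centred at x = +6, y = -30 mm in the tray's frame, and a round one, 42 mm in diameter, centred at x = +6, y = +35 mm. A white label strip runs along its -x edge
- large_pink: upright large round reagent vial, pink cap, white body. The body is 33 mm in diameter to 60 mm height, then a screw cap 26 mm in diameter to 70 mm; 35 to 70 g. Loose, cap fixed. Origin: centre of its underside; z points up along its axis
- large_blue: upright large round reagent vial, blue cap, brown body. The body is 33 mm in diameter to 60 mm height, then a screw cap 26 mm in diameter to 70 mm; 35 to 70 g. Loose, cap fixed. Origin: centre of its underside; z points up along its axis
- large_white: upright large round reagent vial, white cap, brown body; not wanted in the kits. The body is 33 mm in diameter to 60 mm height, then a screw cap 26 mm in diameter to 70 mm; 35 to 70 g. Loose, cap fixed. Origin: centre of its underside; z points up along its axis
- small_pink: upright small round reagent vial, pink cap, white body. The body is 25 mm in diameter to 41 mm height, then a screw cap 20 mm in diameter to 48 mm; 17 to 35 g. Loose, cap fixed. Origin: centre of its underside; z points up along its axis
- small_blue: upright small round reagent vial, blue cap, brown body. The body is 25 mm in diameter to 41 mm height, then a screw cap 20 mm in diameter to 48 mm; 17 to 35 g. Loose, cap fixed. Origin: centre of its underside; z points up along its axis
- small_green: upright small round reagent vial, green cap, brown body; not wanted in the kits. The body is 25 mm in diameter to 41 mm height, then a screw cap 20 mm in diameter to 48 mm; 17 to 35 g. Loose, cap fixed. Origin: centre of its underside; z points up along its axis

How it is judged:
At the end, for the whole second after the job is handed in: Black tray: large pink-cap and small blue-cap vial; yellow tray: large blue-cap and small pink-cap. Large within 13.5 mm (x, y) of the square pocket's centre, small within 10.5 mm of the round one's; height to 4 mm, upright to 0.12 rad, at rest. White- and green-cap vials upright, moved under 20 mm (x of large_pink in the frame of black_tray between -0.0075 and 0.0195 m and y of large_pink in the frame of black_tray between -0.0435 and -0.0165 m and z of large_pink in the frame of black_tray between -0.001 and 0.007 m and angle between each of large_pink, small_blue, large_blue, small_pink, large_white, small_green's own z axis and vertical below 0.12 rad and linear speed of each of large_pink, small_blue, large_blue, small_pink, large_white, small_green below 0.02 m/s and x of small_blue in the frame of black_tray between -0.0045 and 0.0165 m and y of small_blue in the frame of black_tray between 0.0245 and 0.0455 m and z of small_blue in the frame of black_tray between -0.001 and 0.007 m and x of large_blue in the frame of yellow_tray between -0.0075 and 0.0195 m and y of large_blue in the frame of yellow_tray between -0.0435 and -0.0165 m and z of large_blue in the frame of yellow_tray between -0.001 and 0.007 m and x of small_pink in the frame of yellow_tray between -0.0045 and 0.0165 m and y of small_pink in the frame of yellow_tray between 0.0245 and 0.0455 m and z of small_pink in the frame of yellow_tray between -0.001 and 0.007 m and distance of each of large_white, small_green from where it was at the start of the episode below 0.02 m); the robot touches nothing.
It fails at once if the large white-capped vial, which is not wanted, is shifted by more than 20 mm or tipped (distance of large_white from where it was at the start of the episode above 0.02 m or angle between large_white's own z axis and vertical above 0.3 rad).
It fails at once if the small green-capped vial, which is not wanted, is shifted by more than 20 mm or tipped (distance of small_green from where it was at the start of the episode above 0.02 m or angle between small_green's own z axis and vertical above 0.3 rad).
It also fails if it takes over 88 s, if anything falls off the work surface, if the arm or the gripper's body presses on something with over 40 N, if the wrist force passes 120 N, or if a joint passes its speed limit or range.

### The arm

A 6-joint arm with a two-finger parallel gripper is mounted at the origin on a cart in front of the work surface, level with it; the furniture and walls round the work are solid. World frame = base frame: x ahead of the robot, y to its left, z up, the work surface at z = 0. Lengths are in m, angles in rad, forces in N, time in s.
With the tool pointing down it reaches from about 0.3 to 0.875 m from the base axis. Payload 6.4 kg.
Tool frame: the origin (TCP) lies midway between the tips of the shut fingers; the grasp point (between the pads) lies 19 mm behind it (ctrl.pinch_z is the distance from the TCP to the grasp point, in m); z points along the fingers, y is the line along which they close (so a half turn about z gives the same grasp; the last joint's range is limited). The gripper opens to 85 mm and grips with 20 to 120 N. Pads are 22 mm wide; open, the fingers measure 114 mm over their backs; the gripper's body (76 mm by 85 mm) begins 54 mm behind the grasp point. The pads swing forward as they close: fully open they stand 13 mm farther back than shut.
Start: joints at [-1.424, 0.181, 1.607, -0, 1.354, -0.206], TCP at [0.199, -0.54, 0.231] pointing down, gripper open.
Joint ranges: [-2.99, 2.99], [-0.89, 2.07], [0.3, 2.58], [-1.14, 4.28], [0, 2.63], [-3.12, 3.12]. Speed limits (rad/s): [2.57, 2.57, 3.01, 3.14, 3.14, 3.14].

### API

Orientations are given as a unit quaternion [w, x, y, z].
In Python, from bench import ctrl gives the robot as it stands.
- The arm moves only by the tool apply_moves, never from a script. Its argument "moves" is a list of rows, each an object with "jaw": the opening, from 0 (shut) to 1 (fully open); "offset": the shift along the tool's x, y, z in mm, a list of three; "rot": the turn, a rotation vector about the tool's x, y, z in degrees, a list of three. In form: [{"jaw": jaw, "offset": [dx, dy, dz], "rot": [ax, ay, az]}, ...]. A call has exactly 5 rows; each row shifts and turns the commanded pose from where the row before left it, along the tool's axes as they then stand; what a row does not reach is not made up. A row lasts 1/8 s, in which the tool goes at most 62.5 mm and 10.7 degrees, less where a joint would pass 70% of its speed; a pose out of reach is approached as far as the arm can. A call is refused whole if a number of a shift passes 62.5 or a number of a turn 10.7, either way. A call with a gripper value outside its range is refused whole. The fingers move at their own pace and stop on an object; the grip force is fixed at half the most. Time passes only in rows, so rows that do not move let the fingers close, or fill a call up. It gives the time, the measured TCP pose, the force, the opening and the grip force at its end, in the units of the state.
- ctrl.get_obs(): the state, without advancing time (a new reading comes with each control period).
- ctrl.camera(name): name is "scene" or "top" or "wrist"; returns (picture, depth): 384x512x3 uint8, red, green, blue; 384x512 float32, m along the optical axis (not along the pixel's ray), 0 where there is no reading.
- ctrl.camera_params(name): a dict with "K" (3x3 intrinsics, pixels), "cam_to_world" (4x4, takes a point from camera to world coordinates); the wrist camera has in their place "mount" (4x4, takes a point from camera to tool coordinates, whose origin is the TCP and whose axes are the flange's). Camera axes: x right, y down, z forward; pixel columns grow to the right and rows downward; lengths in m; the calibration is good to about 2 mm. A picture is of the moment at which its call begins: read the wrist's pose just before it. camera_params takes no time and is no camera call.
- ctrl.hand_in(): hands the job in; it is judged then, once.
Trained networks look in the newest picture that a camera, given by its name, has taken for a name from the list of things; names that differ only in an ending like _2 or _b are one class to them, and where a whole thing is asked for, a point or a joint stands for the part that bears it (a point fixed in the world has none). Each returns a list of dicts, best first, with "score" (0 to 1); they miss things now and then, are a little off and sometimes report something else, mostly with a low value. They report only what shows in the picture. A call takes as long as a camera call.
- ctrl.outline_of(camera, target): "region" (384x512 bool, what is visible of it) and "position" ([column, row] in pixels, amid what is visible of it).
The state is a dict: "time_s": time; "q": joint angles; "dq": joint speeds; "joint_efforts": joint torques, N m; "eef_pos": TCP position; "eef_rot": TCP orientation; "wrist_force": force on the tool from outside, world axes, zero at the start; "torque": the same for the moment, N m; "opening": opening from 0.0 (shut) to 1.0 (fully open); "grasp_force": force on a finger pad.
Only numpy, scipy, OpenCV 4.12 (cv2) and the standard library are available. Lean on these libraries where they do the work, as an engineer would, in place of code of your own. Each camera call takes 0.05 s, during which the arm holds its last target. There are 200 camera calls.

## Working session

There is one attempt and no reset: what is moved stays moved. The work goes in short steps, Python scripts to look and compute and a tool call to move; the robot and the scene stay as the last step left them, time stands still between calls to the robot, and variables do not carry over. Pictures are saved under pics/ and viewed, at most 14 in all, crops included, and the job is handed in when it is done.

Besides the shell and the picture viewer there is one more tool, called after "Call:" as name(argument=value, ...) on one line, values as JSON. apply_moves: Moves the arm, as the interface text tells. Its arguments: {"type":"object","properties":{"moves":{"type":"array"}},"required":["moves"]}

```bash
mkdir -p pics; ls
cat > h.py <<'E'
import numpy as np, cv2
from bench import ctrl
from scipy.spatial.transform import Rotation as R
def T(cam,o=None):
    p=ctrl.camera_params(cam); K=np.array(p["K"])
    if "cam_to_world" in p: return K,np.array(p["cam_to_world"])
    o=o or ctrl.get_obs(); M=np.eye(4); q=o["eef_rot"]; M[:3,:3]=R.from_quat([q[1],q[2],q[3],q[0]]).as_matrix(); M[:3,3]=o["eef_pos"]
    return K,M@np.array(p["mount"])
def pts(K,M,d,mask):
    v,u=np.nonzero(mask&(d>0)); z=d[v,u]
    c=np.stack([(u-K[0,2])/K[0,0]*z,(v-K[1,2])/K[1,1]*z,z,np.ones_like(z)])
    return (M@c)[:3].T
NAMES=["black_tray","yellow_tray","large_pink","large_blue","large_white","small_pink","small_blue","small_green"]
def save(n,im): cv2.imwrite("pics/"+n+".png",im[:,:,::-1])
E
python3 - <<'E'
from h import *
print(ctrl.get_obs())
for cam in ["scene","top"]:
    K,M=T(cam); im,d=ctrl.camera(cam); save(cam+"0",im); print(cam,M.round(3).tolist(),K[0,0])
    for n in NAMES:
        for r in ctrl.outline_of(cam,n)[:2]:
            P=pts(K,M,d,r["region"])
            if len(P)<5: print(n,"few");continue
            zt=np.percentile(P[:,2],95); t=P[P[:,2]>zt-.006]
            print(cam,n,round(r["score"],2),np.round(r["position"]),len(P),"med",np.median(P,0).round(3),"topz",zt.round(3),"topc",((t.min(0)+t.max(0))/2).round(3),"ext",np.ptp(t,0).round(3))
            if "tray" in n:
                q=P[(P[:,2]>.008)&(P[:,2]<.016)]; print("  rect",cv2.minAreaRect((q[:,:2]*1000).astype(np.float32)))
E
```

```text
pics
{'time_s': 0.0, 'q': array([-1.42429654e+00,  1.81542766e-01,  1.60802447e+00,  1.60224975e-05,
        1.35383589e+00, -2.06291342e-01]), 'dq': array([-2.98416869e-04,  4.50647014e-04,  1.56085676e-03, -3.57685617e-04,
        1.75451527e-04,  8.20958137e-05]), 'joint_efforts': array([-6.51693449e-05, -4.44864357e+01, -3.51339626e+01, -1.11393324e-04,
        9.09472292e-03,  3.92855753e-06]), 'eef_pos': array([ 0.19861376, -0.53900004,  0.23037525]), 'eef_rot': array([-9.04595817e-04,  9.84482501e-01,  1.75480440e-01,  3.48770228e-05]), 'wrist_force': array([ 0.14945018, -0.25397224, -0.53686518]), 'torque': array([-0.00215358,  0.00102889,  0.01557542]), 'grasp_force': 0.0, 'opening': 0.9987699858756905}
scene [[-0.849, -0.237, 0.472, 0.087], [-0.528, 0.383, -0.758, 0.804], [-0.001, -0.893, -0.45, 0.456], [0.0, 0.0, 0.0, 1.0]] 425.66122683108046
scene black_tray 0.89 [311. 156.] 665 med [ 0.541 -0.208  0.008] topz 0.012 topc [ 0.542 -0.22   0.009] ext [0.091 0.136 0.007]
  rect ((541.8037719726562, -220.05303955078125), (134.15159606933594, 86.01042175292969), 86.410835266113
[... 2108 characters left out ...]
0.069] topz 0.072 topc [0.439 0.175 0.071] ext [0.023 0.023 0.008]
  rect ((0.0, 0.0), (0.0, 0.0), 0.0)
top large_pink 0.61 [206. 158.] 195 med [0.618 0.179 0.053] topz 0.071 topc [0.624 0.183 0.07 ] ext [0.025 0.024 0.009]
top large_blue 0.64 [149. 160.] 180 med [0.614 0.329 0.055] topz 0.073 topc [0.617 0.334 0.071] ext [0.023 0.024 0.01 ]
top large_blue 0.39 [160. 228.] 75 med [0.433 0.301 0.043] topz 0.05 topc [0.433 0.306 0.048] ext [0.016 0.016 0.007]
top large_white 0.56 [208. 226.] 151 med [0.438 0.171 0.066] topz 0.072 topc [0.439 0.175 0.071] ext [0.023 0.023 0.008]
top small_blue 0.57 [216. 189.] 76 med [0.526 0.16  0.045] topz 0.05 topc [0.528 0.162 0.048] ext [0.016 0.019 0.007]
```

View pics/scene0.png

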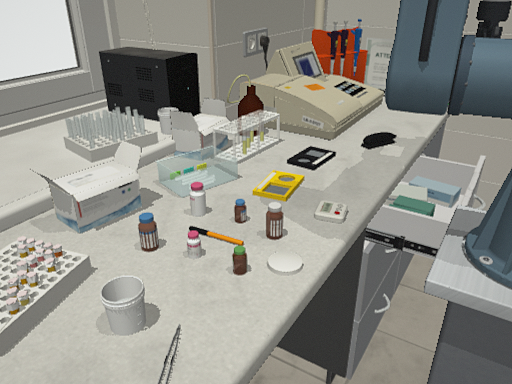

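View pics/top0.png

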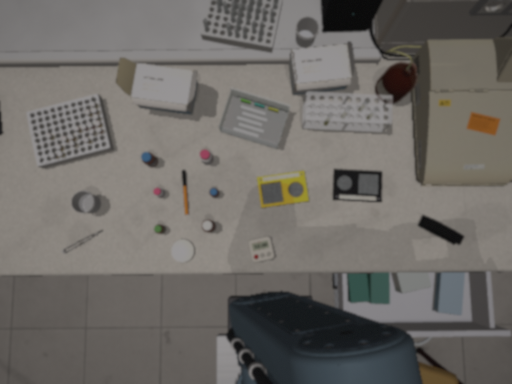

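The scene picture shows the six vials at about (148,232), (197,200), (193,244), (240,210), (275,220) and (240,261). The trays are at (312,156) and (279,185). The top view puts the black tray's label on the near side, so its yaw is about -3°. The yellow tray's label is on the far side, so its yaw is about 187°. Next I swing over the trays for a close look.

Call:
apply_moves(moves=[{"jaw":1,"offset":[0,0,-15],"rot":[0,0,10.1]},{"jaw":1,"offset":[0,0,-15],"rot":[0,0,10.1]},{"jaw":1,"offset":[32,-52,0],"rot":[0,0,0]},{"jaw":1,"offset":[32,-52,0],"rot":[0,0,0]},{"jaw":1,"offset":[32,-52,0],"rot":[0,0,0]}])

```text
time_s: 1.52
eef_pos: [0.2953, -0.3821, 0.2614]
eef_rot: [0.0, 1.0, -0.0, 0.0]
wrist_force: [0.7, -0.8, 1.2]
opening: 0.999
grasp_force: 0.0
```

Call:
apply_moves(moves=[{"jaw":1,"offset":[32,-52,0],"rot":[0,0,0]},{"jaw":1,"offset":[32,-52,0],"rot":[0,0,0]},{"jaw":1,"offset":[32,-52,0],"rot":[0,0,0]},{"jaw":1,"offset":[32,-52,0],"rot":[0,0,0]},{"jaw":1,"offset":[0,0,0],"rot":[0,0,0]}])

```text
time_s: 2.15
eef_pos: [0.4241, -0.1719, 0.2615]
eef_rot: [-0.0, 1.0, 0.004, 0.0]
wrist_force: [-0.3, -1.1, 0.5]
opening: 1.0
grasp_force: 0.0
```

Run:
```python
from h import *
o=ctrl.get_obs(); print(o["time_s"],o["eef_pos"],o["eef_rot"],o["q"])
print(np.round(ctrl.camera_params("wrist")["mount"],3).tolist(),ctrl.camera_params("wrist")["K"])
K,M=T("wrist",o); im,d=ctrl.camera("wrist"); save("w1",im); print(M[:3,3])
for n in NAMES[:2]:
    for r in ctrl.outline_of("wrist",n)[:2]:
        P=pts(K,M,d,r["region"]); q=P[(P[:,2]>.007)&(P[:,2]<.018)]
        print(n,r["score"],r["position"],len(P),np.percentile(P[:,2],[5,50,95]).round(3),cv2.minAreaRect((q[:,:2]*1000).astype(np.float32)))
```

```text
2.15 [ 0.42411588 -0.17186737  0.26149604] [-2.56770913e-04  9.99993095e-01  3.68657294e-03  3.90565110e-04] [-6.46000649e-01 -1.18230764e-01  1.85260562e+00  8.93426228e-04
  1.40690653e+00  9.17276883e-01]
[[0.001, -0.953, -0.303, 0.078], [1.0, 0.001, 0.0, -0.0], [0.0, -0.303, 0.953, -0.142], [0.0, 0.0, 0.0, 1.0]] [[298.17572628   0.         263.22424701]
 [  0.         298.17572628 193.97250148]
 [  0.           0.           1.        ]]
[ 0.50222334 -0.17091368  0.40372433]
black_tray 0.77 [306.5, 58.9] 8133 [0.002 0.011 0.013] ((544.63232421875, -223.26918029785156), (130.52255249023438, 84.21751403808594), 86.48673248291016)
```

View pics/w1.png

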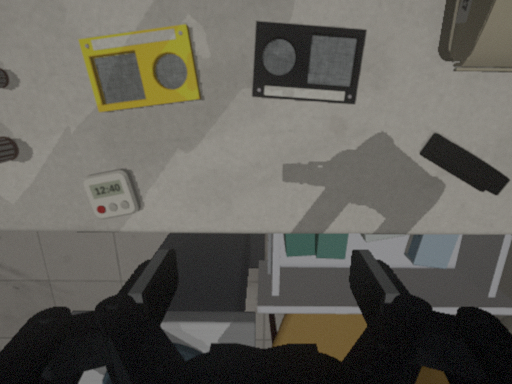

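The wrist picture shows the black tray at (308,62), with its label towards the robot and round pocket left. The yellow tray is at (140,67), with its label away from the robot and round pocket right. Black comes out at (0.5446, -0.2233), yaw -3.5°. Next I look at the vials and the yellow tray.

Call:
apply_moves(moves=[{"jaw":1,"offset":[12,-58,0],"rot":[0,0,0]},{"jaw":1,"offset":[12,-58,0],"rot":[0,0,0]},{"jaw":1,"offset":[12,-58,0],"rot":[0,0,0]},{"jaw":1,"offset":[12,-58,0],"rot":[0,0,0]},{"jaw":1,"offset":[12,-58,0],"rot":[0,0,0]}])

```text
time_s: 2.92
eef_pos: [0.4833, 0.1141, 0.2615]
eef_rot: [0.0, 1.0, -0.002, 0.0]
wrist_force: [0.7, -0.5, 0.0]
opening: 0.997
grasp_force: 0.0
```

Call:
apply_moves(moves=[{"jaw":1,"offset":[12,-58,0],"rot":[0,0,0]},{"jaw":1,"offset":[12,-30,0],"rot":[0,0,0]},{"jaw":1,"offset":[0,0,0],"rot":[0,0,0]},{"jaw":1,"offset":[0,0,0],"rot":[0,0,0]},{"jaw":1,"offset":[0,0,0],"rot":[0,0,0]}])

```text
time_s: 3.55
eef_pos: [0.5067, 0.2007, 0.2613]
eef_rot: [0.0, 1.0, -0.001, -0.0]
wrist_force: [0.1, 0.2, 0.3]
opening: 0.996
grasp_force: 0.0
```

Run:
```python
from h import *
o=ctrl.get_obs(); print(o["time_s"],o["eef_pos"],o["eef_rot"])
K,M=T("wrist",o); im,d=ctrl.camera("wrist"); save("w2",im); np.save("d2.npy",d)
hsv=cv2.cvtColor(im,cv2.COLOR_RGB2HSV)
P=pts(K,M,d,(hsv[...,0]>20)&(hsv[...,0]<34)&(hsv[...,1]>150)); q=P[(P[:,2]>.007)&(P[:,2]<.018)]
print("yellow color",len(q),cv2.minAreaRect((q[:,:2]*1000).astype(np.float32)))
for n in NAMES[1:]:
    for r in ctrl.outline_of("wrist",n)[:2]:
        P=pts(K,M,d,r["region"]); zt=np.percentile(P[:,2],95)
        t=P[P[:,2]>zt-.005]
        c,rad=cv2.minEnclosingCircle((t[:,:2]*1000).astype(np.float32))
        print(n,round(r["score"],2),r["position"],len(P),"zt",zt.round(3),"c",np.round(c,1),round(rad,1))
        if "tray" in n:
            q=P[(P[:,2]>.007)&(P[:,2]<.018)]; print(cv2.minAreaRect((q[:,:2]*1000).astype(np.float32)))
```

```text
3.55 [0.50668601 0.20068545 0.26130571] [ 1.58586374e-04  9.99999300e-01 -1.17089159e-03 -5.86646102e-05]
yellow color 3064 ((536.4323120117188, -19.5804443359375), (83.77652740478516, 130.34521484375), 7.726442813873291)
yellow_tray 0.84 [431.2, 135.6] 6775 zt 0.012 c [536.9 -19.8] 76.4
((536.7220458984375, -20.35631561279297), (84.50121307373047, 131.79969787597656), 7.5099334716796875)
large_pink 0.95 [279.7, 63.8] 820 zt 0.071 c [622.  184.8] 12.9
large_pink 0.33 [289.9, 146.0] 376 zt 0.048 c [527.  164.1] 9.7
large_blue 0.96 [146.4, 70.8] 1262 zt 0.07 c [616.8 336.7] 12.9
large_blue 0.37 [176.9, 144.1] 454 zt 0.048 c [528.9 311.8] 9.9
small_pink 0.59 [177.7, 145.2] 490 zt 0.048 c [528.9 311.8] 9.9
small_blue 0.93 [290.0, 147.3] 399 zt 0.048 c [526.7 164. ] 10.0
small_green 0.66 [185.3, 216.4] 438 zt 0.048 c [432.  307.4] 9.4
```

View pics/w2.png

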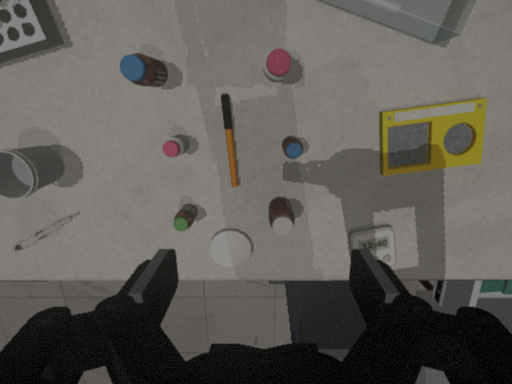

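The wrist picture shows the vial caps: large blue (133,66), large pink (279,62), small pink (171,148), small blue (294,149), small green (182,224) and white (283,226). The yellow tray is at (433,137), and the heights of 48 and 70 mm fit. I start with small_blue.

Call:
apply_moves(moves=[{"jaw":1,"offset":[20,37,40],"rot":[0,0,0]},{"jaw":1,"offset":[0,0,60],"rot":[0,0,0]},{"jaw":1,"offset":[0,0,60],"rot":[0,0,0]},{"jaw":1,"offset":[0,0,60],"rot":[0,0,0]},{"jaw":1,"offset":[0,0,29],"rot":[0,0,0]}])

```text
time_s: 4.58
eef_pos: [0.5239, 0.1653, 0.0086]
eef_rot: [0.0, 1.0, 0.0, -0.003]
wrist_force: [0.2, 0.2, 0.4]
opening: 1.002
grasp_force: 0.0
```

Call:
apply_moves(moves=[{"jaw":0,"offset":[0,0,0],"rot":[0,0,0]},{"jaw":0,"offset":[0,0,0],"rot":[0,0,0]},{"jaw":0,"offset":[0,0,0],"rot":[0,0,0]},{"jaw":0,"offset":[0,0,0],"rot":[0,0,0]},{"jaw":0,"offset":[0,0,0],"rot":[0,0,0]}])

```text
time_s: 5.2
eef_pos: [0.5281, 0.1657, 0.0145]
eef_rot: [-0.0, 1.0, 0.0, 0.002]
wrist_force: [-0.9, 0.3, 5.8]
opening: 0.264
grasp_force: 58.6
```

Call:
apply_moves(moves=[{"jaw":0,"offset":[0,0,-50],"rot":[0,0,0]},{"jaw":0,"offset":[0,0,-50],"rot":[0,0,0]},{"jaw":0,"offset":[4,59,0],"rot":[0,0,0]},{"jaw":0,"offset":[4,59,0],"rot":[0,0,0]},{"jaw":0,"offset":[4,59,0],"rot":[0,0,0]}])

```text
time_s: 5.82
eef_pos: [0.5392, -0.0131, 0.1139]
eef_rot: [0.0, 1.0, 0.001, 0.001]
wrist_force: [1.9, -0.5, -0.4]
opening: 0.263
grasp_force: 59.1
```

Call:
apply_moves(moves=[{"jaw":0,"offset":[4,59,0],"rot":[0,0,0]},{"jaw":0,"offset":[4,59,0],"rot":[0,0,0]},{"jaw":0,"offset":[5,58,0],"rot":[0,0,0]},{"jaw":0,"offset":[0,0,0],"rot":[0,0,0]},{"jaw":0,"offset":[0,0,0],"rot":[0,0,0]}])

```text
time_s: 6.45
eef_pos: [0.5515, -0.1874, 0.1128]
eef_rot: [-0.0, 1.0, -0.0, 0.0]
wrist_force: [0.3, 0.3, -0.3]
opening: 0.268
grasp_force: 59.1
```

Call:
apply_moves(moves=[{"jaw":0,"offset":[1,1,40],"rot":[0,0,0]},{"jaw":0,"offset":[0,0,33],"rot":[0,0,0]},{"jaw":0,"offset":[0,0,15],"rot":[0,0,0]},{"jaw":0,"offset":[0,0,6],"rot":[0,0,0]},{"jaw":0,"offset":[0,0,0],"rot":[0,0,0]}])

```text
time_s: 7.08
eef_pos: [0.5532, -0.1883, 0.019]
eef_rot: [0.0, 1.0, 0.0, 0.0]
wrist_force: [0.5, -0.4, 0.1]
opening: 0.267
grasp_force: 59.1
```

No contact yet; I lower it a little, watching the force.

Call:
apply_moves(moves=[{"jaw":0,"offset":[0,0,1],"rot":[0,0,0]},{"jaw":0,"offset":[0,0,1],"rot":[0,0,0]},{"jaw":0,"offset":[0,0,1],"rot":[0,0,0]},{"jaw":0,"offset":[0,0,0],"rot":[0,0,0]},{"jaw":0,"offset":[0,0,0],"rot":[0,0,0]}])

```text
time_s: 7.7
eef_pos: [0.5535, -0.189, 0.0175]
eef_rot: [0.0, 1.0, 0.0, 0.001]
wrist_force: [-3.5, 2.4, 12.4]
opening: 0.267
grasp_force: 60.5
```

Call:
apply_moves(moves=[{"jaw":0,"offset":[0,0,-1.5],"rot":[0,0,0]},{"jaw":0.5,"offset":[0,0,0],"rot":[0,0,0]},{"jaw":0.5,"offset":[0,0,0],"rot":[0,0,0]},{"jaw":0.5,"offset":[0,0,0],"rot":[0,0,0]},{"jaw":0.5,"offset":[0,0,0],"rot":[0,0,0]}])

```text
time_s: 8.32
eef_pos: [0.5525, -0.1885, 0.0166]
eef_rot: [-0.0, 1.0, 0.0, -0.0]
wrist_force: [0.2, 0.8, 0.8]
opening: 0.5
grasp_force: 0.0
```

Call:
apply_moves(moves=[{"jaw":0.5,"offset":[0,0,-25],"rot":[0,0,0]},{"jaw":0.5,"offset":[0,0,-50],"rot":[0,0,0]},{"jaw":1,"offset":[0,0,-50],"rot":[0,0,0]},{"jaw":1,"offset":[0,-60,0],"rot":[0,0,0]},{"jaw":1,"offset":[0,-60,0],"rot":[0,0,0]}])

```text
time_s: 8.95
eef_pos: [0.553, -0.068, 0.1429]
eef_rot: [0.0, 1.0, -0.001, 0.001]
wrist_force: [-0.4, 0.3, 0.2]
opening: 0.998
grasp_force: 0.0
```

Call:
apply_moves(moves=[{"jaw":1,"offset":[14,-51,0],"rot":[0,0,0]},{"jaw":1,"offset":[14,-51,0],"rot":[0,0,0]},{"jaw":1,"offset":[14,-51,0],"rot":[0,0,0]},{"jaw":1,"offset":[14,-50,0],"rot":[0,0,0]},{"jaw":1,"offset":[13,-50,0],"rot":[0,0,0]}])

```text
time_s: 9.57
eef_pos: [0.6218, 0.1862, 0.1417]
eef_rot: [0.0, 1.0, 0.0, 0.0]
wrist_force: [0.2, -0.4, -0.1]
opening: 1.003
grasp_force: 0.0
```

Call:
apply_moves(moves=[{"jaw":1,"offset":[0,0,0],"rot":[0,0,0]},{"jaw":1,"offset":[0,0,45],"rot":[0,0,0]},{"jaw":1,"offset":[0,0,45],"rot":[0,0,0]},{"jaw":1,"offset":[0,0,27],"rot":[0,0,0]},{"jaw":1,"offset":[0,0,0],"rot":[0,0,0]}])

```text
time_s: 10.2
eef_pos: [0.619, 0.1833, 0.0219]
eef_rot: [0.0, 1.0, -0.0, -0.003]
wrist_force: [-0.2, 0.1, 0.4]
opening: 1.003
grasp_force: 0.0
```

Call:
apply_moves(moves=[{"jaw":0,"offset":[0,0,0],"rot":[0,0,0]},{"jaw":0,"offset":[0,0,0],"rot":[0,0,0]},{"jaw":0,"offset":[0,0,0],"rot":[0,0,0]},{"jaw":0,"offset":[0,0,0],"rot":[0,0,0]},{"jaw":0,"offset":[0,0,0],"rot":[0,0,0]}])

```text
time_s: 10.82
eef_pos: [0.6229, 0.1846, 0.0266]
eef_rot: [-0.0, 1.0, 0.0, 0.002]
wrist_force: [-0.4, 0.0, 5.4]
opening: 0.361
grasp_force: 59.9
```

Call:
apply_moves(moves=[{"jaw":0,"offset":[0,0,-50],"rot":[0,0,0]},{"jaw":0,"offset":[0,0,-60],"rot":[0,0,0]},{"jaw":0,"offset":[-9,55,0],"rot":[0,0,0]},{"jaw":0,"offset":[-9,55,0],"rot":[0,0,0]},{"jaw":0,"offset":[-9,55,0],"rot":[0,0,0]}])

```text
time_s: 11.45
eef_pos: [0.5942, 0.0182, 0.1353]
eef_rot: [0.0, 1.0, 0.001, 0.0]
wrist_force: [1.0, -0.9, -0.6]
opening: 0.361
grasp_force: 59.6
```

Call:
apply_moves(moves=[{"jaw":0,"offset":[-9,55,0],"rot":[0,0,0]},{"jaw":0,"offset":[-9,55,0],"rot":[0,0,0]},{"jaw":0,"offset":[-9,55,0],"rot":[0,0,0]},{"jaw":0,"offset":[-9,54,0],"rot":[0,0,0]},{"jaw":0,"offset":[-10,54,0],"rot":[0,0,0]}])

```text
time_s: 12.08
eef_pos: [0.5482, -0.2552, 0.1352]
eef_rot: [0.0, 1.0, 0.0, 0.0]
wrist_force: [0.6, -0.6, -0.8]
opening: 0.367
grasp_force: 59.6
```

Call:
apply_moves(moves=[{"jaw":0,"offset":[0,0,0],"rot":[0,0,0]},{"jaw":0,"offset":[0,0,0],"rot":[0,0,0]},{"jaw":0,"offset":[0,0,45],"rot":[0,0,0]},{"jaw":0,"offset":[0,0,25],"rot":[0,0,0]},{"jaw":0,"offset":[0,0,0],"rot":[0,0,0]}])

```text
time_s: 12.7
eef_pos: [0.5473, -0.2504, 0.0625]
eef_rot: [-0.002, 1.0, 0.001, -0.002]
wrist_force: [-0.5, 1.1, -1.0]
opening: 0.363
grasp_force: 59.7
```

Call:
apply_moves(moves=[{"jaw":0,"offset":[0,0,22],"rot":[0,0,0]},{"jaw":0,"offset":[0,0,11],"rot":[0,0,0]},{"jaw":0,"offset":[0,0,1],"rot":[0,0,0]},{"jaw":0,"offset":[0,0,1],"rot":[0,0,0]},{"jaw":0,"offset":[0,0,0],"rot":[0,0,0]}])

```text
time_s: 13.32
eef_pos: [0.5491, -0.2538, 0.0306]
eef_rot: [0.0, 1.0, 0.0, 0.0]
wrist_force: [0.1, -0.1, -1.3]
opening: 0.358
grasp_force: 59.7
```

Call:
apply_moves(moves=[{"jaw":0,"offset":[0,0,1],"rot":[0,0,0]},{"jaw":0.6,"offset":[0,0,0],"rot":[0,0,0]},{"jaw":0.6,"offset":[0,0,0],"rot":[0,0,0]},{"jaw":0.6,"offset":[0,0,0],"rot":[0,0,0]},{"jaw":0.6,"offset":[0,0,0],"rot":[0,0,0]}])

```text
time_s: 13.95
eef_pos: [0.5486, -0.2535, 0.0287]
eef_rot: [-0.0, 1.0, 0.0, -0.0]
wrist_force: [-0.0, 0.1, 0.6]
opening: 0.599
grasp_force: 0.0
```

Call:
apply_moves(moves=[{"jaw":0.6,"offset":[0,0,-30],"rot":[0,0,0]},{"jaw":0.6,"offset":[0,0,-50],"rot":[0,0,0]},{"jaw":1,"offset":[0,0,-40],"rot":[0,0,0]},{"jaw":1,"offset":[-2,-56,0],"rot":[0,0,0]},{"jaw":1,"offset":[-2,-56,0],"rot":[0,0,0]}])

```text
time_s: 14.58
eef_pos: [0.5448, -0.141, 0.1496]
eef_rot: [0.0, 1.0, -0.001, 0.001]
wrist_force: [0.1, 0.3, -0.4]
opening: 1.003
grasp_force: 0.0
```

```bash
cat > chk.py <<'E'
from h import *
import sys
o=ctrl.get_obs(); print(o["time_s"],o["eef_pos"])
K,M=T("wrist",o); im,d=ctrl.camera("wrist"); save(sys.argv[1],im)
for n in sys.argv[2:]:
    for r in ctrl.outline_of("wrist",n)[:2]:
        P=pts(K,M,d,r["region"]); zt=np.percentile(P[:,2],95); t=P[P[:,2]>zt-.005]
        c,rad=cv2.minEnclosingCircle((t[:,:2]*1000).astype(np.float32))
        print(n,round(r["score"],2),np.round(r["position"]),len(P),"zt",zt.round(3),"c",np.round(c,1),round(rad,1))
E
python3 chk.py w3 large_pink small_blue
```

```text
14.575 [ 0.54479361 -0.14096014  0.1496444 ]
large_pink 0.78 [394. 188.] 2158 zt 0.073 c [ 548.7 -252.7] 12.9
small_blue 0.85 [314. 180.] 822 zt 0.051 c [ 552.1 -188.6] 9.8
```

View pics/w3.png

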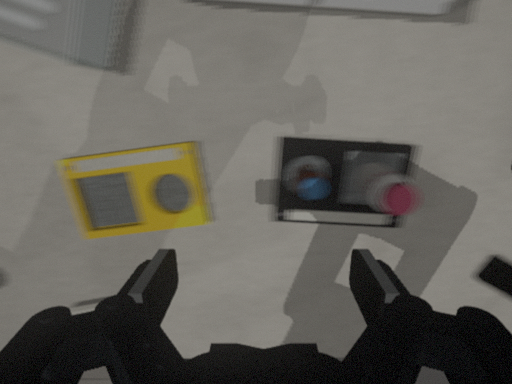

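The blurred wrist picture shows both vials upright in the black tray: the blue cap (314,188) in the round pocket and the pink cap (399,197) in the square one, at heights 51 and 73 mm, within 1 mm. Next is small_pink.

Call:
apply_moves(moves=[{"jaw":1,"offset":[-2,-57,0],"rot":[0,0,0]},{"jaw":1,"offset":[-2,-57,0],"rot":[0,0,0]},{"jaw":1,"offset":[-2,-57,0],"rot":[0,0,0]},{"jaw":1,"offset":[-2,-57,0],"rot":[0,0,0]},{"jaw":1,"offset":[-2,-57,0],"rot":[0,0,0]}])

```text
time_s: 15.35
eef_pos: [0.5352, 0.1441, 0.149]
eef_rot: [0.0, 1.0, -0.001, 0.0]
wrist_force: [0.9, -1.1, 0.6]
opening: 0.999
grasp_force: 0.0
```

Call:
apply_moves(moves=[{"jaw":1,"offset":[-2,-57,0],"rot":[0,0,0]},{"jaw":1,"offset":[-2,-56,0],"rot":[0,0,0]},{"jaw":1,"offset":[-2,-56,0],"rot":[0,0,0]},{"jaw":1,"offset":[0,0,0],"rot":[0,0,0]},{"jaw":1,"offset":[0,0,0],"rot":[0,0,0]}])

```text
time_s: 15.98
eef_pos: [0.529, 0.3116, 0.1484]
eef_rot: [0.0, 1.0, 0.0, -0.0]
wrist_force: [-0.1, -0.2, -0.2]
opening: 1.003
grasp_force: 0.0
```

```bash
python3 chk.py w4 small_pink
```

```text
15.975 [0.52902311 0.31162754 0.14841581]
small_pink 0.9 [262. 185.] 802 zt 0.048 c [528.9 312.4] 10.0
```

Call:
apply_moves(moves=[{"jaw":1,"offset":[0,0,50],"rot":[0,0,0]},{"jaw":1,"offset":[0,0,50],"rot":[0,0,0]},{"jaw":1,"offset":[0,0,25],"rot":[0,0,0]},{"jaw":1,"offset":[0,0,10],"rot":[0,0,0]},{"jaw":1,"offset":[0,0,0],"rot":[0,0,0]}])

```text
time_s: 16.7
eef_pos: [0.5289, 0.3116, 0.0139]
eef_rot: [0.0, 1.0, -0.001, -0.0]
wrist_force: [-0.2, 0.4, 0.2]
opening: 1.002
grasp_force: 0.0
```

Call:
apply_moves(moves=[{"jaw":0,"offset":[0,0,0],"rot":[0,0,0]},{"jaw":0,"offset":[0,0,0],"rot":[0,0,0]},{"jaw":0,"offset":[0,0,0],"rot":[0,0,0]},{"jaw":0,"offset":[0,0,0],"rot":[0,0,0]},{"jaw":0,"offset":[0,0,0],"rot":[0,0,0]}])

```text
time_s: 17.32
eef_pos: [0.5291, 0.3128, 0.0147]
eef_rot: [-0.0, 1.0, 0.0, 0.001]
wrist_force: [-1.0, -0.6, 6.4]
opening: 0.266
grasp_force: 59.2
```

Call:
apply_moves(moves=[{"jaw":0,"offset":[0,0,-50],"rot":[0,0,0]},{"jaw":0,"offset":[0,0,-60],"rot":[0,0,0]},{"jaw":0,"offset":[1,53,0],"rot":[0,0,0]},{"jaw":0,"offset":[1,53,0],"rot":[0,0,0]},{"jaw":0,"offset":[1,53,0],"rot":[0,0,0]}])

```text
time_s: 17.95
eef_pos: [0.5312, 0.1522, 0.1239]
eef_rot: [0.0, 1.0, 0.001, 0.0]
wrist_force: [-0.1, -1.1, -0.4]
opening: 0.263
grasp_force: 59.0
```

Call:
apply_moves(moves=[{"jaw":0,"offset":[1,52,0],"rot":[0,0,0]},{"jaw":0,"offset":[1,52,0],"rot":[0,0,0]},{"jaw":0,"offset":[1,52,0],"rot":[0,0,0]},{"jaw":0,"offset":[0,52,0],"rot":[0,0,0]},{"jaw":0,"offset":[0,0,0],"rot":[0,0,0]}])

```text
time_s: 18.58
eef_pos: [0.5346, -0.0579, 0.1238]
eef_rot: [0.0, 1.0, -0.002, 0.0]
wrist_force: [0.1, 1.0, -0.3]
opening: 0.265
grasp_force: 59.0
```

Call:
apply_moves(moves=[{"jaw":0,"offset":[0,0,50],"rot":[0,0,0]},{"jaw":0,"offset":[0,0,30],"rot":[0,0,0]},{"jaw":0,"offset":[0,0,15],"rot":[0,0,0]},{"jaw":0,"offset":[0,0,8],"rot":[0,0,0]},{"jaw":0,"offset":[0,0,0],"rot":[0,0,0]}])

```text
time_s: 19.2
eef_pos: [0.5349, -0.0542, 0.0211]
eef_rot: [0.0, 1.0, 0.0, 0.0]
wrist_force: [-0.3, 0.2, -0.6]
opening: 0.268
grasp_force: 59.0
```

Call:
apply_moves(moves=[{"jaw":0,"offset":[0,0,1],"rot":[0,0,0]},{"jaw":0,"offset":[0,0,1.5],"rot":[0,0,0]},{"jaw":0,"offset":[0,0,0],"rot":[0,0,0]},{"jaw":0.5,"offset":[0,0,0],"rot":[0,0,0]},{"jaw":0.5,"offset":[0,0,0],"rot":[0,0,0]}])

```text
time_s: 19.82
eef_pos: [0.5347, -0.0546, 0.0184]
eef_rot: [0.0, 1.0, 0.0, 0.0]
wrist_force: [0.6, 0.6, -0.0]
opening: 0.5
grasp_force: 0.0
```

Call:
apply_moves(moves=[{"jaw":0.5,"offset":[0,0,0],"rot":[0,0,0]},{"jaw":0.5,"offset":[0,0,0],"rot":[0,0,0]},{"jaw":0.5,"offset":[0,0,-25],"rot":[0,0,0]},{"jaw":0.5,"offset":[0,0,-50],"rot":[0,0,0]},{"jaw":1,"offset":[0,0,-55],"rot":[0,0,0]}])

```text
time_s: 20.45
eef_pos: [0.5338, -0.0543, 0.149]
eef_rot: [-0.0, 1.0, 0.0, -0.001]
wrist_force: [1.9, -0.6, 0.8]
opening: 0.693
grasp_force: 0.0
```

Call:
apply_moves(moves=[{"jaw":1,"offset":[12,-56,0],"rot":[0,0,0]},{"jaw":1,"offset":[12,-56,0],"rot":[0,0,0]},{"jaw":1,"offset":[12,-56,0],"rot":[0,0,0]},{"jaw":1,"offset":[12,-56,0],"rot":[0,0,0]},{"jaw":1,"offset":[12,-56,0],"rot":[0,0,0]}])

```text
time_s: 21.08
eef_pos: [0.5947, 0.2274, 0.1483]
eef_rot: [0.0, 1.0, 0.0, 0.0]
wrist_force: [0.8, -0.7, -0.8]
opening: 1.005
grasp_force: 0.0
```

Call:
apply_moves(moves=[{"jaw":1,"offset":[12,-56,0],"rot":[0,0,0]},{"jaw":1,"offset":[10,-56,0],"rot":[0,0,0]},{"jaw":1,"offset":[0,0,0],"rot":[0,0,0]},{"jaw":1,"offset":[0,0,0],"rot":[0,0,0]},{"jaw":1,"offset":[0,0,0],"rot":[0,0,0]}])

```text
time_s: 21.7
eef_pos: [0.6166, 0.3361, 0.1482]
eef_rot: [0.0, 1.0, -0.001, -0.0]
wrist_force: [0.4, -0.2, -0.7]
opening: 1.002
grasp_force: 0.0
```

```bash
python3 chk.py w5 large_blue
```

```text
21.7 [0.61655563 0.3360768  0.14824151]
large_blue 0.73 [261. 194.] 1547 zt 0.07 c [617.1 337.1] 12.8
large_blue 0.53 [288. 334.] 443 zt 0.03 c [532.5 319.6] 95.7
```

Call:
apply_moves(moves=[{"jaw":1,"offset":[0,0,50],"rot":[0,0,0]},{"jaw":1,"offset":[0,0,45],"rot":[0,0,0]},{"jaw":1,"offset":[0,0,20],"rot":[0,0,0]},{"jaw":1,"offset":[0,0,7],"rot":[0,0,0]},{"jaw":1,"offset":[0,0,0],"rot":[0,0,0]}])

```text
time_s: 22.42
eef_pos: [0.6175, 0.3376, 0.0276]
eef_rot: [-0.0, 1.0, -0.0, 0.001]
wrist_force: [0.2, -0.6, 0.9]
opening: 0.998
grasp_force: 0.0
```

Call:
apply_moves(moves=[{"jaw":0,"offset":[0,0,0],"rot":[0,0,0]},{"jaw":0,"offset":[0,0,0],"rot":[0,0,0]},{"jaw":0,"offset":[0,0,0],"rot":[0,0,0]},{"jaw":0,"offset":[0,0,0],"rot":[0,0,0]},{"jaw":0,"offset":[0,0,0],"rot":[0,0,0]}])

```text
time_s: 23.05
eef_pos: [0.6172, 0.3378, 0.0274]
eef_rot: [-0.0, 1.0, 0.0, 0.001]
wrist_force: [0.0, 0.8, 5.0]
opening: 0.36
grasp_force: 59.8
```

Call:
apply_moves(moves=[{"jaw":0,"offset":[0,0,-50],"rot":[0,0,0]},{"jaw":0,"offset":[0,0,-60],"rot":[0,0,0]},{"jaw":0,"offset":[-15,55,0],"rot":[0,0,0]},{"jaw":0,"offset":[-15,55,0],"rot":[0,0,0]},{"jaw":0,"offset":[-15,55,0],"rot":[0,0,0]}])

```text
time_s: 23.68
eef_pos: [0.5706, 0.171, 0.136]
eef_rot: [0.0, 1.0, 0.0, -0.0]
wrist_force: [0.1, -0.4, -0.1]
opening: 0.36
grasp_force: 59.6
```

Call:
apply_moves(moves=[{"jaw":0,"offset":[-15,55,0],"rot":[0,0,0]},{"jaw":0,"offset":[-15,54,0],"rot":[0,0,0]},{"jaw":0,"offset":[-15,54,0],"rot":[0,0,0]},{"jaw":0,"offset":[0,0,0],"rot":[0,0,0]},{"jaw":0,"offset":[0,0,0],"rot":[0,0,0]}])

```text
time_s: 24.3
eef_pos: [0.5265, 0.0095, 0.1362]
eef_rot: [-0.0, 1.0, -0.0, -0.0]
wrist_force: [0.3, 0.5, -1.1]
opening: 0.359
grasp_force: 59.7
```

Call:
apply_moves(moves=[{"jaw":0,"offset":[0,0,50],"rot":[0,0,0]},{"jaw":0,"offset":[0,0,30],"rot":[0,0,0]},{"jaw":0,"offset":[0,0,15],"rot":[0,0,0]},{"jaw":0,"offset":[0,0,8],"rot":[0,0,0]},{"jaw":0,"offset":[0,0,0],"rot":[0,0,0]}])

```text
time_s: 24.92
eef_pos: [0.527, 0.0099, 0.0335]
eef_rot: [0.0, 1.0, 0.0, 0.0]
wrist_force: [-0.6, -0.4, -0.5]
opening: 0.363
grasp_force: 59.7
```

Call:
apply_moves(moves=[{"jaw":0,"offset":[0,0,2],"rot":[0,0,0]},{"jaw":0,"offset":[0,0,1],"rot":[0,0,0]},{"jaw":0,"offset":[0,0,0],"rot":[0,0,0]},{"jaw":0.6,"offset":[0,0,0],"rot":[0,0,0]},{"jaw":0.6,"offset":[0,0,0],"rot":[0,0,0]}])

```text
time_s: 25.55
eef_pos: [0.5267, 0.0094, 0.0305]
eef_rot: [0.0, 1.0, 0.0, 0.0]
wrist_force: [-0.1, -0.1, 0.3]
opening: 0.599
grasp_force: 0.0
```

Call:
apply_moves(moves=[{"jaw":0.6,"offset":[0,0,0],"rot":[0,0,0]},{"jaw":0.6,"offset":[0,0,0],"rot":[0,0,0]},{"jaw":0.6,"offset":[0,0,-30],"rot":[0,0,0]},{"jaw":0.6,"offset":[0,0,-50],"rot":[0,0,0]},{"jaw":0.6,"offset":[-10,0,-50],"rot":[0,0,0]}])

```text
time_s: 26.18
eef_pos: [0.5166, 0.0094, 0.1616]
eef_rot: [-0.0, 1.0, 0.0, -0.0]
wrist_force: [-0.3, -0.3, -0.1]
opening: 0.599
grasp_force: 0.0
```

Call:
apply_moves(moves=[{"jaw":0.6,"offset":[-15,0,-50],"rot":[0,0,0]},{"jaw":0.6,"offset":[-15,0,-50],"rot":[0,0,0]},{"jaw":0.6,"offset":[0,0,0],"rot":[0,0,0]},{"jaw":0.6,"offset":[0,0,0],"rot":[0,0,0]},{"jaw":0.6,"offset":[0,0,0],"rot":[0,0,0]}])

```text
time_s: 26.8
eef_pos: [0.4858, 0.0097, 0.2586]
eef_rot: [-0.0, 1.0, 0.0, -0.001]
wrist_force: [0.4, -0.6, -0.2]
opening: 0.597
grasp_force: 0.0
```

```bash
python3 chk.py w6 large_blue small_pink large_pink small_blue large_white small_green
```

```text
26.8 [0.48584443 0.00965417 0.25858339]
large_blue 0.76 [262. 131.] 696 zt 0.073 c [526.8   9.1] 12.9
small_pink 0.66 [316. 123.] 456 zt 0.051 c [535.  -54.4] 9.9
large_pink 0.8 [488. 115.] 1407 zt 0.073 c [ 548.6 -251.3] 12.5
small_blue 0.59 [425. 109.] 712 zt 0.051 c [ 552.1 -188.2] 10.0
large_white 0.79 [133. 200.] 1072 zt 0.07 c [437.4 176.9] 13.0
small_green 0.75 [ 41. 207.] 643 zt 0.048 c [431.5 307.1] 9.4
```

View pics/w6.png

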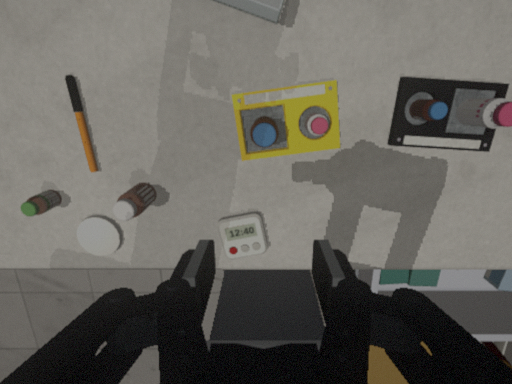

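The picture shows all four vials upright in the right pockets: the yellow tray has blue (264,132) and pink (318,124), the black tray blue (432,110) and pink (500,113). White (135,200) and green (41,204) have not moved.

```bash
python3 -c "
from bench import ctrl
print(ctrl.hand_in())"
```

```text
the job is handed in; nothing more can be done
None
```

I handed the job in at about 27 s of the 88 s allowed: in the last wrist-camera check all four vials stood upright in their correct pockets, about 2 mm or less off centre, and the white- and green-capped vials had not moved; hand-in gave no verdict.

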